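# Stand the shoehorn in its new holder and hold the holder against the sprung fence

### The arm

A 6-joint arm with a two-finger parallel gripper is mounted at the origin on the work surface. World frame = base frame: x ahead of the robot, y to its left, z up, the work surface at z = 0. Lengths are in mm, angles in rad, forces in N, time in s.
With the tool pointing down it reaches from about 350 to 875 mm from the base axis. Payload 4.2 kg.
Tool frame: the origin (TCP) lies midway between the tips of the shut fingers; the grasp point (between the pads) lies 19 mm behind it; z points along the fingers, y is the direction in which the jaws open and shut (so a half turn about z gives the same grasp; the last joint's range is limited). The gripper opens to 85 mm and grips with 20 to 120 N. Pads are 22 mm wide; open, the fingers measure 114 mm over their backs; the gripper's body (76 mm by 85 mm) begins 54 mm behind the grasp point. The pads swing forward as they close: fully open they stand 13 mm farther back than shut.
Start: joints at [1.579, 0.385, 0.008, 0, -1.194, -0.259], TCP at [155.08, 605.433, 194.812] pointing down, gripper open.
Joint ranges: [-3.14, 3.14], [-1.21, 2.06], [-1.07, 1.41], [-3.16, 2.05], [-2.99, -0.16], [-3.1, 3.1]. Speed limits (rad/s): [2.79, 2.79, 3.14, 3.14, 3.14, 3.14].

### API

Orientations are given as a unit quaternion [w, x, y, z].
In Python, from workcell import bot gives the robot as it stands.
- The arm moves only by the tool play_rows, never from a script. Its argument "commands" is a list of rows, each a list of 3 entries, a list of its own where there are three numbers: the turn, a rotation vector about the world's x, y, z in degrees, then the shift along the world's x, y, z in mm, then the gripper's target within -1 to 1 (shut at 1, half-way at 0, fully open at -1). A call has 1 to 12 rows; each row shifts and turns the commanded pose from where the row before left it; what a row does not reach is not made up. A row lasts 1/8 s, in which the tool goes at most 62.5 mm and 10.7 degrees, less where a joint would pass 70% of its speed; a pose out of reach is approached as far as the arm can. A call is refused whole if a number of a shift passes 62.5 or a number of a turn 10.7, either way. A call with a gripper value outside its range is refused whole. The fingers move at their own pace and stop on an object; "newtons" is the grip in N (left out, the last holds). Time passes only in rows, so rows that do not move let the fingers close. It gives the time, the measured TCP pose, the force and the opening at its end, in the units of the state.
- bot.observe(): the state, without advancing time (a new reading comes with each control period).
- bot.camera(name): name is "side" or "top"; returns the picture (480x640x3 uint8, red, green, blue); there is no depth.
- bot.camera_model(name): a dict with "mtx" (3x3 intrinsics, pixels), "k1" (the pictures are not rectified: a ray, as slopes to the right and down, at radius r is drawn at 1 + k1 r^2 times it, then the intrinsics apply), "world_from_camera" (4x4, takes a point from camera to world coordinates). Camera axes: x right, y up, looking along -z (the intrinsics and any distortion apply to the point x, -y, -z); pixel columns grow to the right and rows downward; lengths in mm; the calibration is good to about 2 mm. A picture is of the moment at which its call begins. camera_model takes no time and is no camera call.
- bot.close_job(): hands the job in, once; it reports no verdict.
The state is a dict: "t": time; "joints": joint angles; "joint_vel": joint speeds; "joint_efforts": joint torques, N m; "tcp_pos": TCP position; "orientation": TCP orientation; "wrist_force": force on the tool from outside, world axes, zero at the start; "wrist_torque": the same for the moment, N m; "width": finger opening in mm.
Only numpy, scipy, OpenCV 4.12 (cv2) and the standard library are available. Lean on these libraries where they do the work, as an engineer would, in place of code of your own. Each camera call takes 0.05 s, during which the arm holds its last target. There are 200 camera calls.

### The job

Take the steel shoehorn out of the old ceramic stand and stand it in the slot of the loose wooden holder, let go of it, and only then slide the holder along the shelf by its grip block, square and centred, end-on against the sprung white fence pad. Press the pad in about half its travel (15 mm, about 9 N), never to its end, and act as my third hand: finish while still holding the holder there with that steady push, flat on the shelf with the shoehorn standing free in it, so that I can screw it down. Leave the other things on the shelf alone.

Things in the scene. Friction and masses are not known exactly. Their poses are not given: they have to be found in the camera images.
- shoehorn_center (a point): Steel shoehorn, 180 mm long, 90 g, at first upright in the old stand, blade down (may lean a little). Point half-way up, on its axis; z up its length, y across, x through its thickness. Handle bar 18 (y) x 10 mm (x), from 7 mm below the point to the top 90 mm above it; below that the curved blade, within 33 (y) x 9 mm (x), its tip 90 mm below the point.
- old_stand_slot (a point): Blue glazed ceramic stand, fixed, 60 mm high, foot 70 x 90 mm, with an upright slot 12 mm (x) by 38 mm (y), 50 mm deep. Point at the centre of the slot's mouth, 60 mm above the shelf; x through the slot's thin side, y along its long side, z up.
- holder_slot (a point): Mouth centre of the holder's slot, 72 mm above the shelf. The slot is upright, 16 mm (x) by 40 mm (y), 60 mm deep, its floor 12 mm above the shelf, walls 8 mm thick. Axes as the holder: x from grip block to fence end, y across, z up.
- holder: New holder: one loose pale wooden piece, 0.32 kg; a plank 170 (x) x 80 (y) x 12 mm lying flat with a slot cup near its fence end (+x) and a grip block near its other end. Origin at the centre of the underside. It starts with its end 20 to 55 mm before the pad, up to 30 mm off centre and 0.2 rad askew.
- holder_block (a point): Grip block of the holder: upright, 24 mm (x) by 40 mm (y), from 12 to 57 mm above the shelf. Point in its middle, 40 mm above the shelf, 122 mm from the slot's centre and 155 mm behind the plank's fence end face (along x). Axes of the holder.
- holder_end (a point): Middle of the holder's end face that goes against the fence pad, 6 mm above the shelf; it is 33 mm beyond the slot's centre. Axes of the holder.
- fence: Sprung fence, fixed: grey housing 120 mm wide, 60 mm high, with a white sprung pad plate in front (robot's side). Origin on the shelf under the middle of the pad's front face as it stands at rest; x is the direction in which the pad is pressed in, y along the pad, z up.
- pad_face (a point): Middle of the front face of the fence pad, moving with it; 31 mm above the shelf. The pad is a plate 110 mm wide (y), from 7 to 55 mm above the shelf, on two steel guide rods. Same axes as the fence.
- pad (a joint): How far the pad is pressed in, m: 0 at rest, end of travel 0.030. Its spring has no preload and gives 0.6 N per mm (9 N at 0.015), and it pushes the holder back if the push is let go.
- jewel_box_in (a point): Bystander: clear acrylic jewellery box with shut hinged lid and a knob on it, 100 x 130 x 60 mm, 90 mm high with the knob. Point at the centre of its inner floor.
- sunglasses_case: Bystander: black plastic sunglasses case, 65 (x) x 160 (y) x 37 mm. Origin at the centre of its underside. It and the old stand may swap sides.
- dish: Bystander: white ceramic dish, 110 mm across, 22 mm high, with three metal hair clips. Origin at the centre of its underside.
- cream_jar: Bystander: white jar with metal cap, 56 mm across, 45 mm high. Origin at the centre of its underside.
There are look-alikes about, which are no part of the job. Leave any yellow look-alike of the fence alone.

How it is judged (in metres and radians):
On the way:
1. the shoehorn stands in the holder's slot, let go, before the fence pad is pressed (x of shoehorn_center in the frame of holder_slot between -0.015 and 0.015 m and y of shoehorn_center in the frame of holder_slot between -0.015 and 0.015 m and z of shoehorn_center in the frame of holder_slot between 0.015 and 0.038 m and angle between shoehorn_center's own z axis and vertical below 0.25 rad and contact force between each of the arm, the fingers and shoehorn below 0.2 N and height (world z) of holder_end between 0.001 and 0.012 m and angle between holder_end's own z axis and vertical below 0.06 rad and value of joint pad below 0.003 m), for 0.2 s.
At the end, for the whole second after the job is handed in: Robot still pushing the holder (over 2 N); holder presses pad with 5 to 13 N (in 8 to 22 mm), at rest, flat (lift < 6 mm, tilt < 0.06), square within 0.08 rad, centred within 14 mm; shoehorn down in the slot, lean < 0.25 rad, untouched by the robot (x of shoehorn_center in the frame of holder_slot between -0.015 and 0.015 m and y of shoehorn_center in the frame of holder_slot between -0.015 and 0.015 m and z of shoehorn_center in the frame of holder_slot between 0.015 and 0.038 m and angle between shoehorn_center's own z axis and vertical below 0.25 rad and contact force between each of the arm, the fingers and shoehorn below 0.2 N and height (world z) of holder_end between 0.001 and 0.012 m and angle between holder_end's own z axis and vertical below 0.06 rad and contact force between holder and pad between 5 and 13 N and value of joint pad between 0.008 and 0.022 m and angle between the x axis of holder_end and the x axis of fence, either way round below 0.08 rad and y of holder_end in the frame of fence between -0.014 and 0.014 m and contact force between any of the fingers, the arm and holder above 2 N and linear speed of holder below 0.01 m/s); the arm keeps its last pose, push and grip.
It fails at once if the fence pad is pushed to the end of its travel (beyond 28 mm) (value of joint pad above 0.028 m).
It fails at once if a bystander is moved by more than 25 mm (distance of any of jewel_box_in, sunglasses_case, dish, cream_jar from where it was at the start of the episode above 0.025 m).
It also fails if it takes over 58 s, if anything falls off the work surface, if the arm or the gripper's body presses on something with over 40 N, if the wrist force passes 120 N, or if a joint passes its speed limit or range.

## Working session

There is one attempt and no reset: what is moved stays moved. The work goes in short steps, Python scripts to look and compute and a tool call to move; the robot and the scene stay as the last step left them, time stands still between calls to the robot, and variables do not carry over. Pictures are saved under pics/ and viewed, about 8 in all and at most 12, crops included, and the job is handed in when it is done.

Besides the shell and the picture viewer there is one more tool, called after "Call:" by a JSON object that holds its "fn" and its "kwargs". play_rows: Moves the arm, as the interface text tells. Its arguments: {"type":"object","properties":{"commands":{"type":"array"},"newtons":{"type":"number"}},"required":["commands"]}

```bash
mkdir -p pics
cat > h.py <<'E'
import numpy as np, cv2
from workcell import bot
def ray(cam,u,v):
    m=bot.camera_model(cam);K=np.array(m["mtx"]);T=np.array(m["world_from_camera"])
    d=np.array([(u-K[0,2])/K[0,0],(v-K[1,2])/K[1,1]]);s=d.copy()
    for _ in range(30): s=d/(1+m["k1"]*(s@s))
    return T[:3,3],T[:3,:3]@np.array([s[0],-s[1],-1.])
def onz(cam,u,v,z):
    o,d=ray(cam,u,v);return o+d*(z-o[2])/d[2]
def tri(u1,v1,u2,v2,a="top",b="side"):
    o1,d1=ray(a,u1,v1);o2,d2=ray(b,u2,v2)
    A=np.stack([d1,-d2],1);s=np.linalg.lstsq(A,o2-o1,rcond=None)[0]
    p,q=o1+s[0]*d1,o2+s[1]*d2
    return (p+q)/2,np.linalg.norm(p-q)
def proj(cam,p):
    m=bot.camera_model(cam);K=np.array(m["mtx"]);T=np.array(m["world_from_camera"])
    c=T[:3,:3].T@(np.array(p,float)-T[:3,3]);s=np.array([c[0],-c[1]])/-c[2];s=s*(1+m["k1"]*(s@s))
    return K[:2,:2]@s+K[:2,2]
def snap(cam,name):
    im=bot.camera(cam);cv2.imwrite(f"pics/{name}.png",im[:,:,::-1]);return im
E
python3 - <<'E'
from h import *
np.set_printoptions(precision=2,suppress=True)
for c in("top","side"):
    snap(c,c+"0");m=bot.camera_model(c);print(m)
print(bot.observe())
E
```

```text
{'mtx': array([[463.04,   0.  , 312.23],
       [  0.  , 463.04, 244.51],
       [  0.  ,   0.  ,   1.  ]]), 'k1': 0.007927820331664679, 'world_from_camera': array([[  -0.01,    0.98,   -0.2 ,  320.93],
       [  -1.  ,   -0.02,   -0.01,   -2.97],
       [  -0.01,    0.2 ,    0.98, 1221.46],
       [   0.  ,    0.  ,    0.  ,    1.  ]])}
{'mtx': array([[598.7 ,   0.  , 317.11],
       [  0.  , 598.7 , 231.93],
       [  0.  ,   0.  ,   1.  ]]), 'k1': -0.05477757360099017, 'world_from_camera': array([[   0.7 ,    0.41,   -0.58, -306.69],
       [  -0.71,    0.4 ,   -0.57, -856.69],
       [  -0.  ,    0.82,    0.58,  950.05],
       [   0.  ,    0.  ,    0.  ,    1.  ]])}
{'t': 0.1, 'joints': array([ 1.58,  0.39,  0.01, -0.  , -1.19, -0.26]), 'joint_vel': array([ 0., -0.,  0., -0., -0.,  0.]), 'joint_efforts': array([  0.  , -39.33,  18.89,   4.2 ,  -0.  ,   0.  ]), 'tcp_pos': array([154.96, 604.88, 193.84]), 'orientation': array([ 0.  ,  0.99, -0.13, -0.  ]), 'wrist_force': array([ 0.14, -0.16,  0.69]), 'wrist_torque': array([-0.  ,  0.01, -0.03]), 'width': 85.50962985093118}
```

View pics/top0.png

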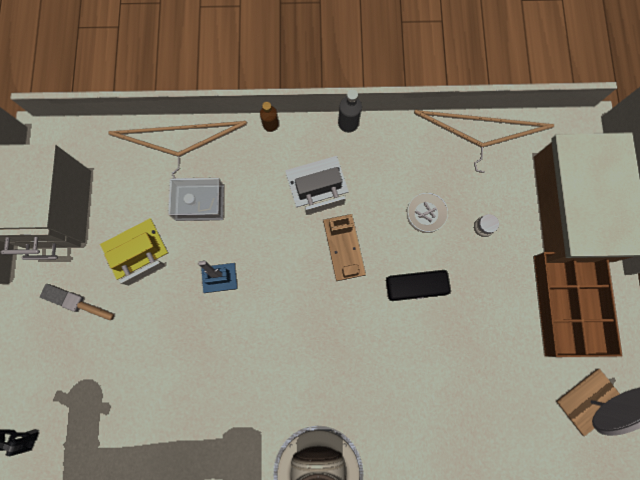

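View pics/side0.png

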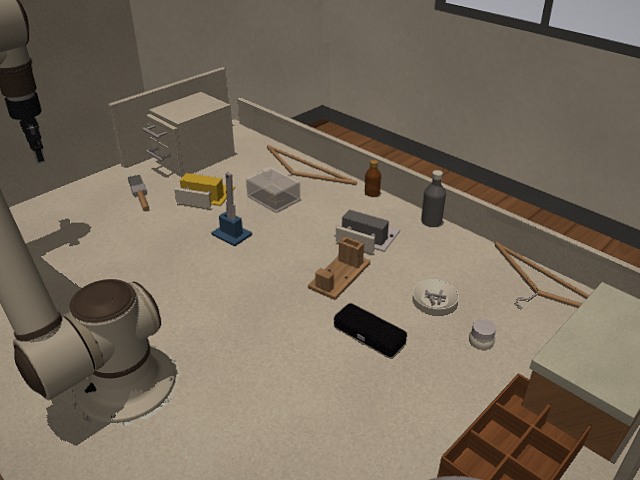

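The top view shows the blue stand at (219,276) with the shoehorn top near (204,264), the holder from its block at (350,270) to its cup at (340,222), and the fence at (320,190). I'll enlarge these.

Run:
```python
import cv2
a=cv2.imread("pics/top0.png")[150:290,190:380];b=cv2.imread("pics/side0.png")[160:310,200:400]
cv2.imwrite("pics/c1.png",cv2.resize(a,None,fx=4,fy=4,interpolation=cv2.INTER_CUBIC))
cv2.imwrite("pics/c2.png",cv2.resize(b,None,fx=4,fy=4,interpolation=cv2.INTER_CUBIC))
```

```text
(no output)
```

View pics/c1.png

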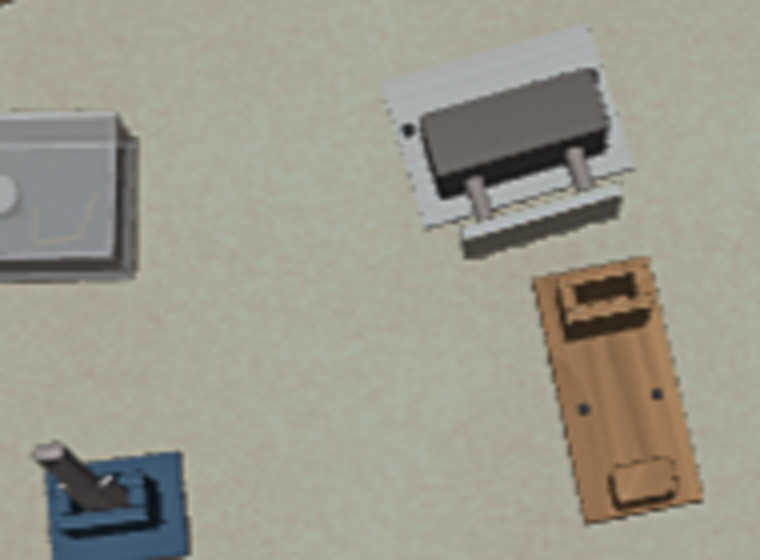

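View pics/c2.png

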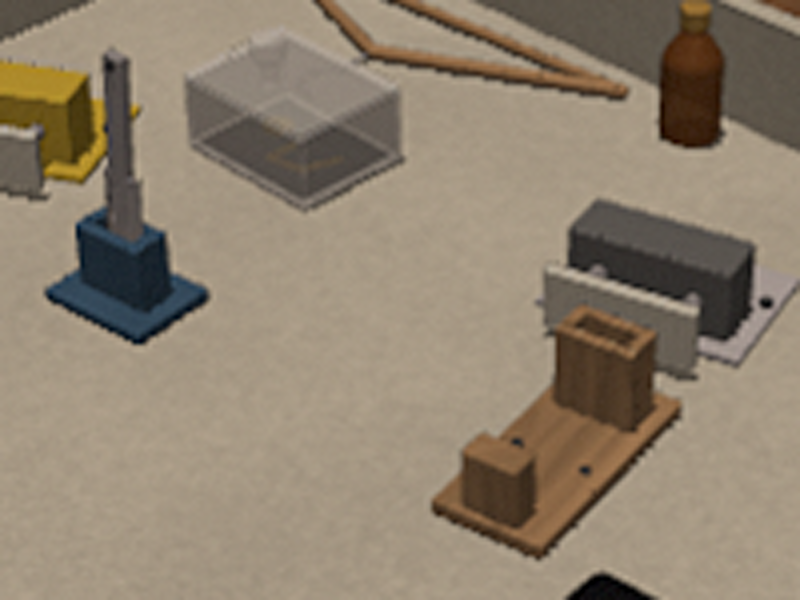

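```bash
cat >> h.py <<'E'
T1=lambda U,V:((U+.5)/4-.5+190,(V+.5)/4-.5+150)
S1=lambda U,V:((U+.5)/4-.5+200,(V+.5)/4-.5+160)
E
python3 - <<'E'
from h import *
np.set_printoptions(precision=1,suppress=True)
def P(n,U,V,z): print(n,onz("top",*T1(U,V),z))
def Q(n,U,V,z): print(n,"S",onz("side",*S1(U,V),z))
P("pl FL",533,277,12);P("pl FR",650,258,12);P("pl NR",703,502,0);P("pl NL",586,523,0)
Q("pl FR",680,405,12);Q("pl NR",540,556,0);Q("pl NL",433,508,0)
Q("cup W",557,335-25,72) if 0 else None
for n,p in dict(L=(557,318),F=(583,306),R=(655,330),N=(632,354)).items(): Q("cup "+n,*p,72)
for n,p in dict(FL=(559,274),FR=(637,262),NR=(650,306),NL=(562,320)).items(): P("cup "+n,*p,72)
for n,p in dict(FL=(570,285),FR=(633,272),NR=(638,296),NL=(574,306)).items(): P("slot "+n,*p,72)
P("block NL",612,500,57);P("block FR",673,460,57);P("block FL",610,466,57);P("block NR",678,492,57)
P("pad L",463,235,55);P("pad R",622,196,55);Q("pad L",545,268,55);Q("pad R",698,307,55)
P("padbot L",467,258,7);P("padbot R",620,217,7)
P("base FL",383,88,3);P("base FR",590,27,3);P("base NR",633,168,3);P("base NL",427,228,3)
print("horn top",tri(*T1(47,450),*S1(117,54)))
for n,p in dict(W=(78,222),F=(105,210),R=(166,234),N=(137,250)).items(): Q("stand "+n,*p,60)
for n,p in dict(FL=(62,485),FR=(147,472),NR=(150,505),NL=(62,520)).items(): P("stand "+n,*p,60)
for n,p in dict(W=(47,293),S=(138,335),E=(208,295)).items(): Q("foot "+n,*p,8)
for n,p in dict(FR=(182,452),NR=(188,552),NL=(52,560),FL=(47,480)).items(): P("foot "+n,*p,8)
E
```

```text
pl FL [636.8 -23.9  12. ]
pl FR [ 648.7 -103.    12. ]
pl NR [ 484.1 -133.9    0. ]
pl NL [471.3 -56.1   0. ]
pl FR S [ 645.1 -106.2   12. ]
pl NR S [ 487.4 -132.2    0. ]
pl NL S [473.7 -55.5   0. ]
cup L S [597.9 -41.5  72. ]
cup F S [618.9 -44.4  72. ]
cup R S [631.2 -93.7  72. ]
cup N S [ 602.4 -100.1   72. ]
cup FL [622.9 -39.5  72. ]
cup FR [630.  -89.7  72. ]
cup NR [600.8 -97.1  72. ]
cup NL [592.6 -40.8  72. ]
slot FL [615.5 -46.4  72. ]
slot FR [623.4 -86.9  72. ]
slot NR [607.5 -89.6  72. ]
slot NL [601.6 -48.6  72. ]
block NL [478.6 -70.4  57. ]
block FR [ 503.6 -109.8   57. ]
block FL [500.4 -69.7  57. ]
block NR [ 483.1 -112.3   57. ]
pad L [654.6  22.1  55. ]
pad R [679.4 -82.4  55. ]
pad L S [651.1  18.1  55. ]
pad R S [687.8 -82.2  55. ]
padbot L [652.2  20.6   7. ]
padbot R [679.3 -83.9   7. ]
base FL [776.2  77.5   3. ]
base FR [818.5 -67.1   3. ]
base NR [715.3 -94.1   3. ]
base NL [674.9  47.7   3. ]
horn top (array([495.7, 256.3, 184.6]), np.float64(2.211406199254301))
stand W S [465.2 275.1  60. ]
stand F S [487.2 273.7  60. ]
stand R S [497.6 221.4  60. ]
stand N S [471.9 220.4  60. ]
stand FL [493.1 277.9  60. ]
stand FR [500.6 224.2  60. ]
stand NR [479.5 221.8  60. ]
stand NL [470.8 277.2  60. ]
foot W S [441.1 286.4   8. ]
foot S S [454.1 203.9   8. ]
foot E S [516.8 205.9   8. ]
foot FR [521.7 211.4   8. ]
foot NR [455.1 206.1   8. ]
foot NL [451.2 295.4   8. ]
foot FL [504.3 300.5   8. ]
```

Measured in mm:
- **Holder:** slot at about (612,-68) and block at (491,-90). They are 122.7 apart (122 expected), and the yaw is about 0.186.
- **Fence:** pad centre at about (667,-30), yaw about 0.26.
- **Stand:** mouth at about (483,249), yaw about 0.13.
- **Shoehorn:** top at about (496,256,185).

Next I move above the shoehorn.

Call:
{"fn": "play_rows", "kwargs": {"commands": [[[0,0,-5],[20,-20,25],-1],[[0,0,-6],[30,-32,25],-1],[[0,0,-6],[35,-38,15],-1],[[0,0,-6],[35,-38,0],-1],[[0,0,-6],[35,-38,0],-1],[[0,0,-6],[35,-38,0],-1],[[0,0,-6],[35,-38,0],-1],[[0,0,-7],[35,-38,0],-1],[[0,0,-7],[35,-35,0],-1],[[0,0,-6],[25,-25,0],-1],[[0,0,-6],[18,-12,0],-1],[[0,0,0],[0,0,0],-1]]}}

```text
t: 1.6
tcp_pos: [493.6, 252.4, 259.0]
orientation: [0.001, 0.758, -0.653, -0.0]
wrist_force: [0.2, 1.2, 0.2]
width: 85.1
```

Run:
```python
from h import *
np.set_printoptions(precision=3,suppress=True)
o=bot.observe();print(o["t"],o["joints"],o["tcp_pos"],o["orientation"])
from scipy.spatial.transform import Rotation as R
q=o["orientation"];print(R.from_quat([*q[1:],q[0]]).as_matrix())
a=snap("top","t1")[200:320,150:270];b=snap("side","s1")[100:260,170:330]
m=np.hstack([cv2.resize(a,(400,400),interpolation=cv2.INTER_CUBIC),cv2.resize(b,(400,400),interpolation=cv2.INTER_CUBIC)])
cv2.imwrite("pics/m1.png",m[:,:,::-1])
```

```text
1.6 [ 0.765  0.226 -0.058 -0.    -1.289 -0.616] [493.592 252.39  258.976] [ 0.001  0.758 -0.653 -0.   ]
[[ 0.148 -0.989 -0.001]
 [-0.989 -0.148 -0.001]
 [ 0.001  0.001 -1.   ]]
```

View pics/m1.png

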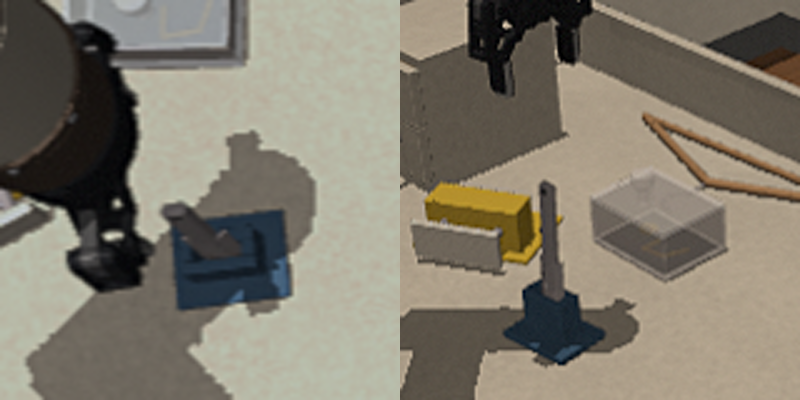

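Run:
```python
from h import *
np.set_printoptions(precision=1,suppress=True)
for p in [(483.5,249,60),(496,256,185),(483.5,249,185)]:
  print(p,proj("side",p),proj("top",p))
# horn handle pixel rows in side0/top0: centreline
im=cv2.imread("pics/side0.png").astype(int);
for v in range(172,222,4):
  r=im[v,215:245];print(v,r.sum(1)//3)
```

```text
(483.5, 249, 60) [230.5 216.2] [216.4 274.5]
(496, 256, 185) [228.6 173. ] [201.8 261.6]
(483.5, 249, 185) [226.5 175.7] [204.7 267. ]
172 [147 145 147 150 152 151 150 152 150 153 154 144 120 121 145 152 156 153
 152 151 149 151 152 151 152 154 154 151 152 151]
176 [136 153 149 149 149 151 150 149 156 155 115  37  16  47  74  61  61 112
 158 151 151 152 152 152 153 154 154 155 156 155]
180 [118 119 118 119 117  83  55 113 162 159 148  63  68  69  76  69  63 110
 161 156 152 151 149 150 151 150 152 153 152 155]
184 [125 113  76  39  48  48  41  78 151 149 139  84  69  74  75  72  58 104
 163 151 149 148 150 152 153 153 156 152 151 154]
188 [ 74  65  46  51  47  51  43  50  87 126 119  85  68  74  75  72  57  73
  93  83 147 153 150 150 151 152 152 151 154 155]
192 [ 71  71  52  49  46  48  45  50  85 125  98  38  71  74  75  72  59  76
 135 159 156 152 150 151 147 146 150 149 150 151]
196 [ 71  70  64  48  47  45  49  65 106 125 119  93  65  73  72  71  60  68
 123 154 148 150 149 150 149 149 150 149 151 152]
200 [ 79  70  59  45  71 127 122 121 101  63 123 159  63  71  74  73  65  67
 119 161 154 150 149 151 150 149 149 147 149 149]
204 [ 64  73  80  83  95  88  74 129 159 157 149  86  64  75  73  73  77  86
 108 153 140 157 155 152 149 149 152 152 152 152]
208 [153 152 152 155 151 153 153 154 153 156 152  94  57  76  75  74  75  82
  77  79 125 159 154 152 150 151 149 151 152 150]
212 [149 150 151 153 148 149 152 152 129 113  84  63  63  77  77  74  72  79
  78  78 112 154 147 148 148 149 150 153 149 150]
216 [147 146 150 141  47  66  75  70  67  56  44  31  62  77  76  76  77  81
  80  79  70  70 105 130 148 155 150 147 146 146]
220 [151 151 153 149  72  32  36  43  38  36  38  49  59  67  75  72  72  76
  75  65  68  74  61  52  39  21  79 146 153 146]
```

Call:
{"fn": "play_rows", "kwargs": {"commands": [[[0,0,0],[-1,1.5,-20],-1],[[0,0,0],[-1,0,-40],-1],[[0,0,0],[0,0,-40],-1],[[0,0,0],[0,0,-23],-1],[[0,0,0],[0,0,0],1],[[0,0,0],[0,0,0],1],[[0,0,0],[0,0,0],1],[[0,0,0],[0,0,0],1],[[0,0,0],[0,0,0],1],[[0,0,0],[0,0,0],1]], "newtons": 40}}

```text
t: 2.95
tcp_pos: [491.2, 254.9, 137.8]
orientation: [-0.0, 0.758, -0.652, 0.0]
wrist_force: [-2.8, -0.3, 5.4]
width: 8.9
```

Call:
{"fn": "play_rows", "kwargs": {"commands": [[[0,0,0],[0,0,8],1],[[0,0,0],[0,0,15],1],[[0,0,0],[0,0,20],1],[[0,0,0],[0,0,20],1],[[0,0,0],[0,0,25],1],[[0,0,0],[0,0,22],1],[[0,0,0],[0,0,0],1]]}}

```text
t: 3.82
tcp_pos: [492.5, 255.8, 249.5]
orientation: [-0.003, 0.758, -0.652, 0.001]
wrist_force: [-0.6, -0.1, -0.9]
width: 8.9
```

Run:
```python
from h import *
np.set_printoptions(precision=3,suppress=True)
o=bot.observe();print(o["t"],o["tcp_pos"],o["orientation"],o["wrist_force"],o["width"])
p=o["tcp_pos"];
for dz in(-106,-40,0,): print(proj("side",p+[0,0,dz]),proj("top",p+[0,0,dz]))
a=snap("top","t2")[200:320,150:270];b=snap("side","s2")[110:230,170:290]
m=np.hstack([cv2.resize(a,(400,400),interpolation=cv2.INTER_CUBIC),cv2.resize(b,(400,400),interpolation=cv2.INTER_CUBIC)])
cv2.imwrite("pics/m2.png",m[:,:,::-1])
```

```text
3.825 [492.475 255.817 249.539] [-0.003  0.758 -0.652  0.001] [-0.563 -0.062 -0.887] 8.933126974402922
[228.911 187.321] [206.086 265.93 ]
[226.735 165.158] [199.101 261.356]
[225.371 151.198] [194.421 258.292]
```

View pics/m2.png

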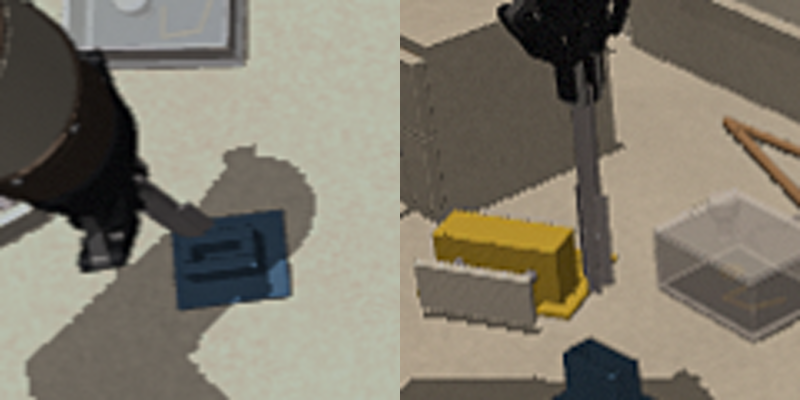

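The shoehorn is lifted clear. In the montage its tip sits at side (598,288) and top (203,225). Now I triangulate the tip offset.

Run:
```python
from h import *
np.set_printoptions(precision=2,suppress=True)
k=.3
print("tip",tri(150+203*k,200+225*k,170+198*k,110+288*k))
t0=np.array([492.5,255.8,249.5])
for dz in(-128,-128+83):print(proj("side",t0+[0,0,dz]),proj("top",t0+[0,0,dz]))
# diff masks
for n,c0 in(("top",(190,250,225,285)),("side",(215,140,245,205))):
  d=cv2.imread(f"pics/{n[0]}2.png").astype(int)
  g=d.sum(2)//3;sat=d.max(2)-d.min(2)
  x0,y0,x1,y1=c0
  if n=="top":
    for v in range(254,276,2): print(v,g[v,190:222])
  else:
    for v in range(142,202,5): print(v,g[v,216:242])
o=bot.observe();print(o["wrist_torque"])
```

```text
tip (array([490.68, 251.38, 118.49]), np.float64(4.385493001395105))
[229.63 194.49] [208.24 267.33]
[226.92 166.89] [199.67 261.71]
254 [ 25  53  58  48  86 146 179 182 179 175 175 176 174 176 177 178 178 178
 177 175 174 177 179 161 110 103  98  99 100 101 102 104]
256 [  9  18  27  30  28  34  52 102 158 178 180 180 181 177 176 176 176 176
 177 177 176 176 157 111  98 100 102 103 105 106 106 105]
258 [ 10  27  46  50  46  45  46  42  42  68 116 161 183 182 179 179 178 177
 177 179 180 155 103 101 105 105 105 104 103 104 105 104]
260 [  7   8  14  34  54  53  54  53  49  45  40  47  87 145 185 172 142 157
 178 163 112  99 100 101 104 106 104 106 105 103 104 104]
262 [  9  16  16  28  46  54  54  53  54  54  52  47  45  67  89  63  50  48
  68  92 102 104 104 106 107 104 104 107 105 103 103 103]
264 [ 23  89 145 139  89  55  48  51  53  53  54  54  54  53  51  53  54  53
  53  50  54  70  96 104 103 104 103  96  76  70  74  70]
266 [  2  42 121 182 182 169 129  69  50  50  54  56  56  56  57  55  53  51
  54  52  53  53  51  51  48  47  47  48  48  48  48  48]
268 [ 16  86 155 180 1
[... 1169 characters left out ...]
0 160 159 158]
172 [152 153 154 158 157 159 155  56  74  70  73  70  74  77  76  74 109 168
 160 158 157 159 156 159 159 160]
177 [153 150 149 148 153 155 158 110  55  70  70  71  73  78  76  74 104 169
 160 157 157 158 160 161 158 157]
182 [125 127 110  68  41  49 104 163  47  76  70  71  69  73  76  77  80 123
 163 157 159 161 160 158 156 155]
187 [ 70  47  52  50  49  50  62 101  85  56  73  70  70  71  76  75  75  83
 103 129 163 157 157 157 158 160]
192 [ 73  52  50  51  54  48  49  88 130  69  71  68  70  73  80  78  73  91
 141 165 157 156 156 153 154 156]
197 [ 73  66  47  49  46  54  79 134 129 117  65  84 106  68 103 166 158 156
 156 154 154 158 157 157 158 153]
[ 0.01  0.02 -0.01]
```

Call:
{"fn": "play_rows", "kwargs": {"commands": [[[0,0,0],[5,-14,0],1],[[0,0,0.5],[10,-27,0],1],[[0,0,0.5],[15,-38,0],1],[[0,0,0.5],[15,-42,0],1],[[0,0,0.5],[15,-42,0],1],[[0,0,0],[15,-42,0],1],[[0,0,0],[15,-42,-5],1],[[0,0,0],[13,-37,-10],1],[[0,0,0],[10,-25,-5],1],[[0,0,0],[6,-14,0],1],[[0,0,0],[0,0,0],1],[[0,0,0],[0,0,0],1]], "newtons": 60}}

```text
t: 5.42
tcp_pos: [609.9, -67.5, 227.0]
orientation: [-0.0, 0.77, -0.638, 0.0]
wrist_force: [-1.3, -0.1, -0.9]
width: 8.2
```

Run:
```python
from h import *
np.set_printoptions(precision=3,suppress=True)
o=bot.observe();print(o["t"],o["tcp_pos"],o["orientation"],o["wrist_force"],o["width"])
p=o["tcp_pos"];
for dz in(-128,-45): print(proj("side",p+[0,0,dz]),proj("top",p+[0,0,dz]))
print(proj("side",[612,-68,72]),proj("top",[612,-68,72]))
a=snap("top","t3")[180:280,280:380];b=snap("side","s3")[160:280,300:420]
m=np.hstack([cv2.resize(a,(400,400),interpolation=cv2.INTER_CUBIC),cv2.resize(b,(400,400),interpolation=cv2.INTER_CUBIC)])
cv2.imwrite("pics/m3.png",m[:,:,::-1])
```

```text
5.425 [609.942 -67.476 227.001] [-0.     0.77  -0.638  0.   ] [-1.287 -0.067 -0.874] 8.155450675020088
[350.132 232.521] [340.962 220.198]
[351.195 204.109] [342.776 211.247]
[350.508 241.113] [340.61  222.061]
```

View pics/m3.png

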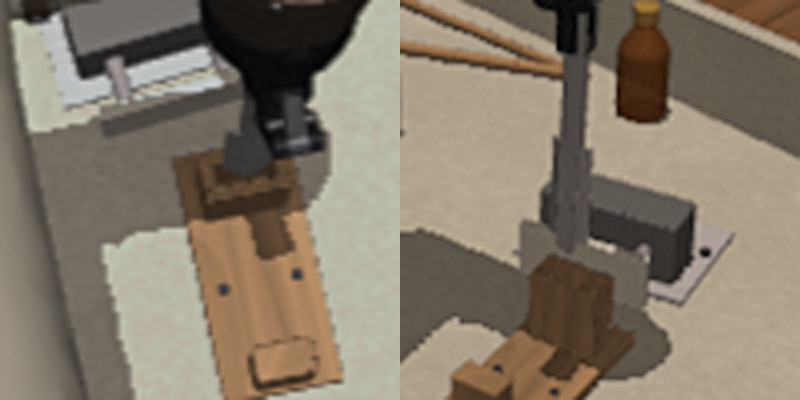

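Run:
```python
from h import *
np.set_printoptions(precision=2,suppress=True)
print(tri(341.5,221.2,351,235))
s=cv2.imread("pics/s3.png").astype(int).sum(2)//3;t=cv2.imread("pics/t3.png").astype(int)
for v in range(176,252,4):print(v,s[v,340:368])
for v in range(208,230):print(v,t[v,328:358,2])
```

```text
(array([609.71, -69.69,  92.46]), np.float64(1.7468724724302893))
176 [104 111 123 138 143 146 154 138 105  71  53  48  51  66  70  53  55  83
  90  88  88  90  89  90  81  46  34  42]
180 [108 114 119 121 123 124 121 122 107  69  69  73  72  72  74  62 107 160
 166 158 146 130 102  91  77  31  28  37]
184 [164 166 168 166 155 136 137 140 112  60  71  73  70  72  72  61 110 160
 162 158 157 158 160 169 143  46  35  43]
188 [155 154 156 158 161 161 163 168 141  56  69  72  74  73  69  67 125 168
 162 162 159 160 161 170 139  21  38  42]
192 [162 161 161 159 159 159 163 157 112  62  70  72  72  72  66  77 135 169
 162 162 161 160 162 170 139  17  24  34]
196 [157 159 159 157 157 160 164 146  86  64  71  71  72  73  63  93 150 165
 162 161 159 157 159 159 161 166 164 148]
200 [159 159 159 162 162 149 136 131  72  66  71  71  74  74  57 113 166 158
 159 161 160 161 158 161 162 161 161 161]
204 [159 161 158 159 165 145  67  60  71  70  73  73  72  71  74 104 135 135
 153 163 162 162 162 161 158 160 163 162]
208 [161 158 159 159 167 141  47  64  76  73  74  76  67  70  81  80  76  96
 145 
[... 3234 characters left out ...]
 64  74  83  93
  83  56  70  91  93  96  97  95 101 114 114 112]
225 [ 78  57  65  94  97  88  63  57  58  66  74  77  83  79  69  93 106 100
  98  88  88  91  94  96  87  81 107 114 115 113]
226 [ 80  64  61  86  92  90  85  89  83  71  92 101  96  94  95  98  99  95
  93  90  88  91  98 103  91  93  96  94 112 113]
227 [ 84  73  56  66  71  90 105 111  97  92  95  95  92  94  98 100  97  98
  98  80  66  56  53  60  69  94  94  91 109 111]
228 [ 88  79  50  64  91  93  91  94  95  95  93  93  94 101  89  73  59  53
  60  56  55  55  56  61  81 104  98  98 108 107]
229 [ 88  78  48  61  98  92  91  97 101  86  69  57  53  62  61  58  57  56
  57  55  57  57  58  62  83 105 101 102 109 108]
```

Horn tip and slot agree within about 2 mm in both views. I shift +2 mm in x and insert.

Call:
{"fn": "play_rows", "kwargs": {"commands": [[[0,0,0],[2,-0.5,0],1],[[0,0,0],[0,0,-10],1],[[0,0,0],[0,0,-10],1],[[0,0,0],[0,0,-8],1],[[0,0,0],[0,0,-8],1],[[0,0,0],[0,0,-8],1],[[0,0,0],[0,0,-8],1],[[0,0,0],[0,0,0],1]]}}

```text
t: 6.52
tcp_pos: [611.6, -68.6, 173.2]
orientation: [0.001, 0.77, -0.639, -0.001]
wrist_force: [0.6, 0.5, -1.5]
width: 8.2
```

Call:
{"fn": "play_rows", "kwargs": {"commands": [[[0,0,0],[0,0,-8],1],[[0,0,0],[0,0,-8],1],[[0,0,0],[0,0,-7],1],[[0,0,0],[0,0,-3],1],[[0,0,0],[0,0,0],1]]}}

```text
t: 7.15
tcp_pos: [611.9, -68.6, 148.5]
orientation: [0.0, 0.77, -0.639, -0.0]
wrist_force: [0.2, 0.0, -0.6]
width: 8.2
```

Call:
{"fn": "play_rows", "kwargs": {"commands": [[[0,0,0],[0,0,-2],1],[[0,0,0],[0,0,-2],1],[[0,0,0],[0,0,-2],1],[[0,0,0],[0,0,0],1]]}}

```text
t: 7.65
tcp_pos: [612.0, -68.6, 142.6]
orientation: [0.0, 0.77, -0.639, -0.0]
wrist_force: [-0.1, 0.4, 0.9]
width: 8.3
```

Call:
{"fn": "play_rows", "kwargs": {"commands": [[[0,0,0],[0,0,-1.5],1],[[0,0,0],[0,0,0],1],[[0,0,0],[0,0,0],-0.2],[[0,0,0],[0,0,0],-1],[[0,0,0],[0,0,0],-1],[[0,0,0],[0,0,0],-1],[[0,0,0],[0,0,0],-1],[[0,0,0],[0,0,0],-1]]}}

```text
t: 8.65
tcp_pos: [612.1, -68.6, 141.3]
orientation: [0.0, 0.77, -0.639, -0.0]
wrist_force: [-0.0, 0.4, 0.2]
width: 85.5
```

Run:
```python
from h import *
o=bot.observe();print(o["t"],o["tcp_pos"],o["wrist_force"],o["width"])
b=snap("side","s4")[120:300,280:460]
a=snap("top","t4")[180:290,280:390]
m=np.hstack([cv2.resize(a,(400,400),interpolation=cv2.INTER_CUBIC),cv2.resize(b,(400,400),interpolation=cv2.INTER_CUBIC)])
cv2.imwrite("pics/m4.png",m[:,:,::-1])
```

```text
8.65 [612.07299075 -68.59143249 141.31074501] [-0.02125461  0.43538094  0.24234449] 85.53016676350049
```

View pics/m4.png

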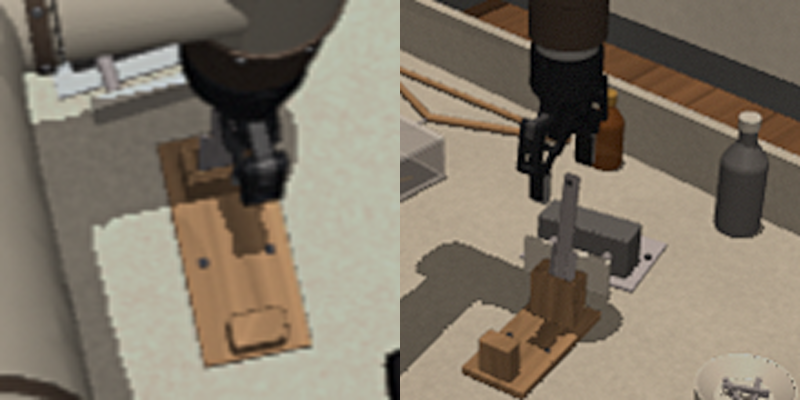

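The shoehorn stands upright and free in the holder's cup (side montage: top at (570,180), cup at (560,285)). Next I retreat upward and go above the grip block.

Call:
{"fn": "play_rows", "kwargs": {"commands": [[[0,0,0],[0,0,15],-1],[[0,0,0],[0,0,35],-1],[[0,0,0],[0,0,40],-1],[[0,0,0],[0,0,25],-1],[[0,0,0],[-20,-4,0],-1],[[0,0,0],[-35,-6.5,0],-1],[[0,0,0],[-35,-6.5,0],-1],[[0,0,0],[-20,-4,0],-1],[[0,0,0],[-10,-1.5,0],-1],[[0,0,0],[0,0,-30],-1],[[0,0,0],[0,0,-45],-1],[[0,0,0],[0,0,0],-1]]}}

```text
t: 10.25
tcp_pos: [490.1, -91.1, 178.9]
orientation: [0.002, 0.77, -0.639, -0.003]
wrist_force: [0.2, -0.1, 0.7]
width: 85.4
```

Run:
```python
from h import *
np.set_printoptions(precision=1,suppress=True)
o=bot.observe();print(o["t"],o["tcp_pos"],o["orientation"],o["wrist_force"],o["width"])
b=snap("side","s5")[120:320,260:460]
a=snap("top","t5")[170:290,270:390]
m=np.hstack([cv2.resize(a,(400,400),interpolation=cv2.INTER_CUBIC),cv2.resize(b,(400,400),interpolation=cv2.INTER_CUBIC)])
cv2.imwrite("pics/m5.png",m[:,:,::-1])
```

```text
10.25 [490.1 -91.1 178.9] [ 0.   0.8 -0.6 -0. ] [ 0.2 -0.1  0.7] 85.36736190635081
```

View pics/m5.png

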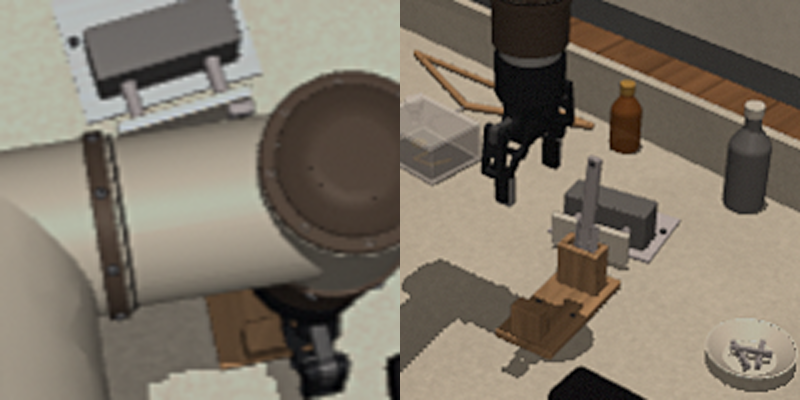

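Run:
```python
from h import *
np.set_printoptions(precision=2,suppress=True)
print(bot.observe()["joints"])
for z in(300,400,500):print(z,onz("top",270+350*.3,170+160*.3,z),onz("top",270+260*.3,170+160*.3,z),onz("top",270+120*.3,170+130*.3,z))
b=cv2.imread("pics/s5.png")[0:330,150:480];cv2.imwrite("pics/m6.png",cv2.resize(b,(600,600)))
```

```text
[ 0.14  0.18 -0.31  0.   -1.08  0.04]
300 [ 561.69 -125.82  300.  ] [562.6  -70.48 300.  ] [583.19  15.53 300.  ]
400 [ 535.56 -112.48  400.  ] [536.38 -63.16 400.  ] [554.73  13.52 400.  ]
500 [509.43 -99.15 500.  ] [510.15 -55.83 500.  ] [526.27  11.51 500.  ]
```

View pics/m6.png

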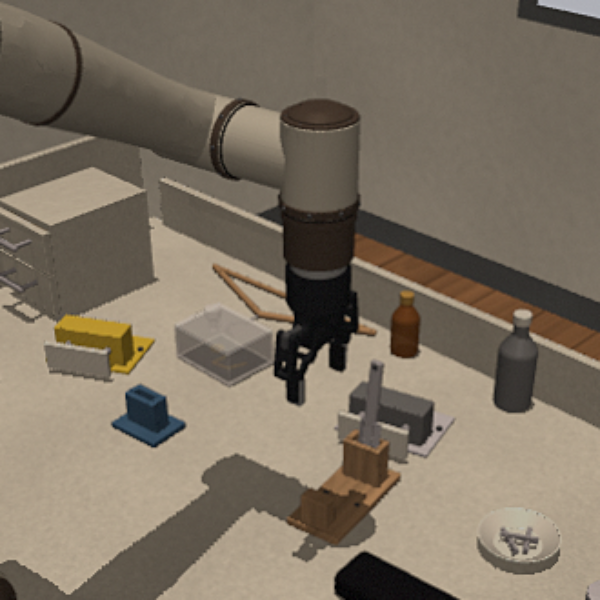

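The wrist column is directly above the gripper and the forearm comes from the left, well clear of the shoehorn. I descend onto the block.

Call:
{"fn": "play_rows", "kwargs": {"commands": [[[0,0,0],[2,0,-25],-1],[[0,0,0],[0,0,-40],-1],[[0,0,0],[0,0,-40],-1],[[0,0,0],[0,0,-25],-1],[[0,0,0],[0,0,-15],-1],[[0,0,0],[0,0,-11],-1],[[0,0,0],[0,0,0],-1]]}}

```text
t: 11.22
tcp_pos: [495.0, -91.0, 25.8]
orientation: [-0.0, 0.77, -0.638, 0.0]
wrist_force: [0.8, -0.2, 0.7]
width: 85.6
```

Call:
{"fn": "play_rows", "kwargs": {"commands": [[[0,0,0],[-2.5,0,-3],-1],[[0,0,0],[0,0,0],-1],[[0,0,0],[0,0,0],-0.3],[[0,0,0],[0,0,0],0.1],[[0,0,0],[0,0,0],0.3],[[0,0,0],[0,0,0],0.5],[[0,0,0],[0,0,0],0.8],[[0,0,0],[0,0,0],0.8],[[0,0,0],[0,0,0],0.8]], "newtons": 40}}

```text
t: 12.35
tcp_pos: [491.6, -91.1, 22.3]
orientation: [0.0, 0.77, -0.639, -0.0]
wrist_force: [0.8, -0.6, 0.2]
width: 8.7
```

Run:
```python
from h import *
np.set_printoptions(precision=2,suppress=True)
o=bot.observe();print(o["t"],o["tcp_pos"],o["orientation"],o["wrist_force"],o["width"])
# fence yaw from top0 : base plate (light) and housing
im=cv2.imread("pics/top0.png");c=im[150:225,280:355]
g=cv2.cvtColor(c,cv2.COLOR_BGR2GRAY)
hsv=cv2.cvtColor(c,cv2.COLOR_BGR2HSV)
for nm,m,z in(("house",(g<100),60),):
  m=m.astype(np.uint8)
  n,l,st,_=cv2.connectedComponentsWithStats(m)
  i=1+np.argmax(st[1:,4]);cn=max(cv2.findContours((l==i).astype(np.uint8),0,2)[0],key=cv2.contourArea)
  box=cv2.boxPoints(cv2.minAreaRect(cn))+[280,150];print(nm,st[i],box)
  P=np.array([onz("top",*b,z) for b in box]);print(P)
  for k in range(4):
    d=P[(k+1)%4]-P[k];print(np.hypot(*d[:2]),np.arctan2(d[1],d[0])%(np.pi/2))
# housing top edges by eye (crop c1) and pad edges
def ang(a,b,z): 
  A,B=onz("top",*T1(*a),z),onz("top",*T1(*b),z);d=A-B;print(A,B,np.hypot(*d[:2]),np.arctan2(-d[0],d[1]))
ang((420,118),(597,69),60);ang((437,178),(609,130),60);ang((437,196),(610,148),0+8)
ang((463,232),(622,193),55);ang((467,258),(619,217),7);ang((427,228),(633,168),3);ang((383,88),(590,27),3)
```

```text
12.35 [491.57 -91.07  22.29] [ 0.    0.77 -0.64 -0.  ] [ 0.77 -0.61  0.21] 8.686320901010683
house [ 15  17  47  33 642] [[293.34 179.03]
 [337.85 166.48]
 [344.95 191.63]
 [300.44 204.18]]
[[733.93  52.8   60.  ]
 [766.8  -65.31  60.  ]
 [696.93 -82.15  60.  ]
 [664.75  34.7   60.  ]]
122.60099475628218 0.27140897412977716
71.86716308298733 0.2365697812096239
121.2062529281349 0.2687272736843742
71.50710036897244 0.255911853164622
[733.61  49.42  60.  ] [765.64 -67.99  60.  ] 121.69921018860414 0.26628723405013976
[692.17  38.55  60.  ] [723.16 -74.81  60.  ] 117.51898454295521 0.2668774387923631
[695.98  40.52   8.  ] [728.23 -78.36   8.  ] 123.17706739424175 0.26488779925162104
[656.68  22.04  55.  ] [681.44 -82.49  55.  ] 107.42029159845664 0.23267770354321587
[652.16  20.55   7.  ] [679.3  -83.24   7.  ] 107.2896133343918 0.25579267633029557
[674.88  47.71   3.  ] [715.26 -94.07   3.  ] 147.41928596526648 0.2774271822643424
[776.17  77.53   3.  ] [818.48 -67.07   3.  ] 150.67038798473627 0.28467166585740433
```

The width of 8.7 mm means the 24 mm block is not between the pads, so I look.

Run:
```python
from h import *
b=snap("side","s6")[170:320,280:430];a=snap("top","t6")[170:290,270:390]
m=np.hstack([cv2.resize(a,(300,300),interpolation=cv2.INTER_CUBIC),cv2.resize(b,(500,500),interpolation=cv2.INTER_CUBIC)[:300]]) if 0 else cv2.resize(b,(600,600),interpolation=cv2.INTER_CUBIC)
cv2.imwrite("pics/m7.png",m[:,:,::-1])
```

```text
(no output)
```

View pics/m7.png

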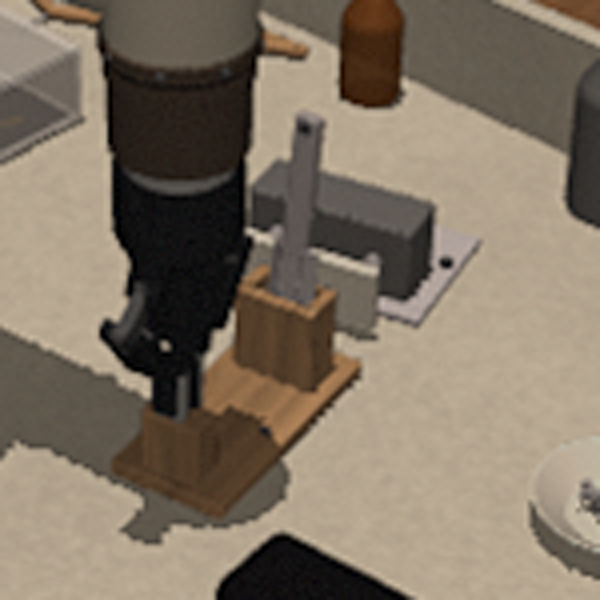

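Run:
```python
from h import *
np.set_printoptions(precision=2,suppress=True)
for p in[(491.6,-91,57),(491.6,-91,22),(492,-91,57),(612,-68.5,72)]:print(p,proj("side",p),(proj("side",p)-[280,170])*4)
o=bot.observe();print(o["width"],o["tcp_pos"],o["joint_efforts"])
a=cv2.imread("pics/t6.png")[190:290,290:390];b=cv2.imread("pics/s6.png")[240:310,300:370];b0=cv2.imread("pics/s0.png") if 0 else cv2.imread("pics/side0.png")[240:310,300:370]
f=lambda i:cv2.resize(i,(400,400),interpolation=cv2.INTER_CUBIC)
cv2.imwrite("pics/m8.png",np.hstack([f(a),f(b)]))
```

```text
(491.6, -91, 57) [323.55 271.55] [174.19 406.2 ]
(491.6, -91, 22) [323.47 282.9 ] [173.89 451.59]
(492, -91, 57) [323.67 271.47] [174.66 405.9 ]
(612, -68.5, 72) [350.66 241.2 ] [282.63 284.78]
8.8703092388341 [491.59 -91.06  22.3 ] [ -0.   -32.81  12.71   2.82  -0.    -0.  ]
```

View pics/m8.png

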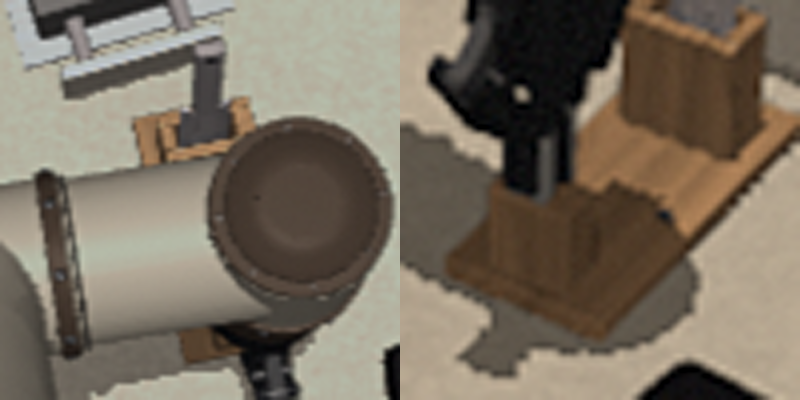

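All 12 views are used, so I work from numbers from here on. In the last view the block hides the fingertips. I check pixel rows to see whether the fingers are behind the block or above it.

Run:
```python
from h import *
np.set_printoptions(linewidth=200)
for n in("side0","s6"):
  im=cv2.imread(f"pics/{n}.png").astype(int)
  print(n)
  for v in range(262,300,2):print(v," ".join(f"{r:3d}/{r-b:<3d}" for b,g,r in im[v,312:340]))
np.set_printoptions(precision=1,suppress=True)
for dx in(-12,12):
  for dy in(-20,20):
    c,s=np.cos(.186),np.sin(.186);print(dx,dy,proj("side",(492+dx*c-dy*s,-91+dx*s+dy*c,57)))
```

```text
side0
262 165/36  165/34  166/34  167/35  168/35  166/35  168/35  165/35  168/35  166/35  164/35  164/33  165/33  166/35  167/35  168/35  167/34  168/33  161/33  144/43  125/58  124/66  127/65  131/65  133/66  136/67  137/68  133/67 
264 168/35  168/35  165/34  162/34  165/34  167/35  165/34  166/34  168/34  166/35  163/33  162/33  166/34  168/35  164/34  166/32  164/35  144/48  130/61  123/66  123/61  122/60  130/64  133/67  134/65  134/66  135/65  130/65 
266 166/34  166/35  163/33  165/35  165/33  163/35  165/34  166/34  167/33  168/33  167/36  165/34  162/32  163/30  160/34  140/49  126/65  126/66  125/64  125/62  125/65  128/64  132/64  135/66  134/65  130/64  126/62  125/62 
268 167/34  167/35  168/34  164/34  167/34  167/32  161/32  152/38  141/50  140/49  154/41  163/30  165/34  144/51  129/65  132/68  133/67  132/65  129/65  125/62  127/63  133/67  133/66  134/66  125/64  127/63  130/65  136/65 
270 161/32  161/33  165/35  166/31  157/30  141/40  142/62  138/72  138/69  137/71  138/72  141/73  141/72  135/68  135/66  111/53   46/6    30/-11  77/26  128/62  136/68  131/66  12
[... 6956 characters left out ...]
  88/19   82/21   69/24   76/39   80/43   79/43   84/43   87/45   88/44   86/43   86/44   83/41   77/38   80/41   83/41   81/42   87/43   84/42   77/41   73/37 
296 183/39  184/38  190/39  162/33   84/17   92/19   94/19   93/20   94/20   95/19   96/19   97/17   97/21   90/23   88/27   84/33   82/42   81/44   84/44   90/45   91/48   89/46   91/45   90/47   76/41   76/36   85/24   96/20 
298 185/37  160/35   82/16   92/19   96/21   96/18   96/20   93/19   94/19   93/20   97/20   94/20   94/18   97/20   97/19   97/17   93/18   90/20   88/24   78/31   82/42   89/47   85/49   88/48   86/31   93/21   97/19   96/20 
-12 -20 [328.  277.1]
-12 20 [313.8 271.2]
12 -20 [333.5 271.8]
12 20 [319.5 265.9]
```

Call:
{"fn": "play_rows", "kwargs": {"commands": [[[0,0,0],[0,0,0],1],[[0,0,0],[0,0,0],1],[[0,0,0],[0,0,0],1],[[0,0,0],[0,0,0],1]]}}

```text
t: 12.95
tcp_pos: [491.6, -91.1, 22.3]
orientation: [0.0, 0.77, -0.639, -0.0]
wrist_force: [0.1, -1.2, 0.3]
width: -0.2
```

The pads are empty. Pixel checks in this shot and the earlier ones put the visible fingertips about 35 mm above the reported TCP, so here they closed just over the block's top at 57 mm. That also explains the high grip on the shoehorn. I open, go about 28 mm lower while watching force, and close again.

Call:
{"fn": "play_rows", "kwargs": {"commands": [[[0,0,0],[0,0,10],1],[[0,0,0],[0,0,5],-1],[[0,0,0],[0,0,0],-1],[[0,0,0],[0,0,0],-1],[[0,0,0],[0,0,0],-1],[[0,0,0],[0,0,0],-1],[[0,0,0],[0,0,-15],-1],[[0,0,0],[0,0,-10],-1],[[0,0,0],[0,0,-8],-1],[[0,0,0],[0,0,-5],-1],[[0,0,0],[0,0,0],-1]]}}

```text
t: 14.32
tcp_pos: [491.4, -91.1, -1.0]
orientation: [0.0, 0.77, -0.639, -0.0]
wrist_force: [0.1, 0.3, 0.7]
width: 85.2
```

Call:
{"fn": "play_rows", "kwargs": {"commands": [[[0,0,0],[0,0,-6],-1],[[0,0,0],[0,0,0],-1],[[0,0,0],[0,0,0],-0.1],[[0,0,0],[0,0,0],0.2],[[0,0,0],[0,0,0],0.4],[[0,0,0],[0,0,0],0.6],[[0,0,0],[0,0,0],0.8],[[0,0,0],[0,0,0],0.8],[[0,0,0],[0,0,0],0.8]], "newtons": 40}}

```text
t: 15.45
tcp_pos: [492.2, -91.0, -6.4]
orientation: [-0.0, 0.77, -0.638, 0.0]
wrist_force: [1.7, 1.5, 1.3]
width: 23.7
```

Run:
```python
from h import *
np.set_printoptions(precision=2,suppress=True)
o=bot.observe();print(o["t"],o["tcp_pos"],o["orientation"],o["wrist_force"],o["wrist_torque"],o["width"])
im=snap("side","s7").astype(int);i0=cv2.imread("pics/s6.png")[:,:,::-1].astype(int)
for v in(274,280,286,290):print(v,i0[v,310:338,0],im[v,310:338,0])
# horn columns in side s5 vs now
for v in(205,215,225):print(v,i0[v,342:368].sum(1)//3,im[v,342:368].sum(1)//3)
```

```text
15.45 [492.16 -91.    -6.41] [-0.    0.77 -0.64  0.  ] [1.68 1.54 1.31] [ 0.12 -0.24  0.02] 23.7338591581828
274 [96 95 94 96 90 84 90 91 90 86 83 75 56 53 72 77 68 69 76 73 75 76 75 69
 66 73 75 75] [87 82 73 48 14 11  9  9 16 16 26  9 21 26 36 50 67 77 76 72 75 78 79 72
 68 74 75 75]
280 [95 93 85 77 69 75 91 83 86 84 78 79 76 76 79 78 78 78 79 77 66 69 71 65
 58 68 71 72] [95 95 84 76 73 70 55 10 12 17 15  9 44 77 68 62 83 76 81 76 68 68 72 65
 58 68 69 73]
286 [81 78 81 80 75 76 80 83 87 88 84 78 74 75 80 81 78 76 83 74 67 70 68 70
 76 81 80 78] [81 79 80 81 75 77 81 87 87 89 85 75 76 76 81 81 78 77 81 77 67 69 70 62
 67 80 81 81]
290 [88 88 82 73 83 85 87 87 87 87 86 83 75 68 67 74 80 80 81 75 74 78 79 77
 78 75 80 82] [90 93 85 75 80 87 84 87 87 88 86 83 75 75 74 72 79 81 82 76 75 79 81 78
 76 75 80 82]
205 [ 53 131 174 169 165 162 163 163 163 168 151  99  83  85  87  91  89  69
 105 162 168 163 162 164 165 164] [ 48 129 176 168 167 163 164 162 164 165 155 112  84  82  85  92  89  74
  92 148 168 164 164 165 166 165]
215 [151 135  96  88  88  90  91  91  91  87  77  86  90  87  89  85  73  75
  92  93  89  88  89  85  89  90] [ 73 116 100  88  89  90  91  91  92  84  80  87  89  89  90  87  81  82
  93  92  90  87  88  84  89  91]
225 [72 47 51 52 53 50 46 43 54 73 86 88 89 88 85 70 53 52 51 54 52 53 50 51
 49 57] [72 48 52 53 52 50 47 42 51 72 87 87 88 87 87 73 56 52 51 54 53 49 54 52
 52 59]
```

Gripped: the width is 23.7 mm for the 24 mm block. I align and centre the holder before the pad, leaving about 12 mm clear.

Call:
{"fn": "play_rows", "kwargs": {"commands": [[[0,0,0],[0,0,0],1],[[0,0,0.3],[1,1,0],1],[[0,0,0.6],[1.8,2,0],1],[[0,0,0.6],[1.8,2,0],1],[[0,0,0.6],[1.8,2.1,0],1],[[0,0,0.7],[1.8,2.1,0],1],[[0,0,0.7],[2,2.2,0],1],[[0,0,0.6],[2,2.2,0],1],[[0,0,0.4],[1.3,1.5,0],1],[[0,0,0.2],[0.7,0.8,0],1],[[0,0,0],[0,0,0],1]], "newtons": 60}}

```text
t: 16.88
tcp_pos: [503.3, -76.8, -6.4]
orientation: [0.002, 0.794, -0.608, -0.001]
wrist_force: [-5.3, -6.2, 9.7]
width: 23.3
```

Run:
```python
from h import *
np.set_printoptions(precision=3,suppress=True,linewidth=200)
o=bot.observe();print(o["t"],o["tcp_pos"],o["orientation"],o["wrist_force"],o["wrist_torque"],o["width"])
q=o["orientation"];yaw=2*np.arctan2(q[2],q[1])+np.pi/2;print("yaw",yaw)
im=snap("side","s8");tp=snap("top","t8")
# right long edge of the plank (side view), z=0 bottom edge: wood mask
hsv=cv2.cvtColor(im,cv2.COLOR_RGB2HSV)
r,g,b=[im[:,:,i].astype(int) for i in range(3)]
m=((r-b)*100>42*r)&(r>40);roi=np.zeros_like(m);roi[200:310,300:400]=1;m&=roi
n,l,st,_=cv2.connectedComponentsWithStats(m.astype(np.uint8));i=1+np.argmax(st[1:,4]);print(st[i])
cn=max(cv2.findContours((l==i).astype(np.uint8),0,1)[0],key=cv2.contourArea)[:,0]
h=cv2.convexHull(cn)[:,0];print(cv2.approxPolyDP(h.reshape(-1,1,2),1.5,True)[:,0].tolist())
r,g,b=[tp[:,:,i].astype(int) for i in range(3)]
m=((r-b)*100>42*r)&(r>40);roi=np.zeros_like(m);roi[180:290,300:380]=1;m&=roi
n,l,st,_=cv2.connectedComponentsWithStats(m.astype(np.uint8));print(st[1:][st[1:,4]>20])
for j in range(1,n):
  if st[j,4]>20:
    cn=max(cv2.findContours((l==j).astype(np.uint8),0,1)[0],key=cv2.contourArea);print(cv2.approxPolyDP(cv2.convexHull(cn),1.2,True)[:,0].tolist())
```

```text
16.875 [503.298 -76.789  -6.384] [ 0.002  0.794 -0.608 -0.001] [-5.265 -6.233  9.667] [-1.726  0.7   -0.453] 23.251096652532805
yaw 0.26473792782080885
[ 307  232   58   62 1424]
[[358, 237], [364, 258], [335, 293], [307, 283], [340, 232]]
[[315 211  30  18 191]
 [329 268  14   9  74]]
[[341, 211], [344, 218], [335, 225], [317, 228], [315, 220], [316, 217]]
[[342, 273], [331, 276], [329, 269], [335, 268]]
```

Run:
```python
from h import *
np.set_printoptions(precision=3,suppress=True,linewidth=200)
f=np.array([.9646,.2639]);y=np.array([-.2639,.9646]);O=np.array([667.5,-31])
A=onz("side",335,293.5,0)[:2];B=onz("side",364.5,258,6)[:2];C=onz("side",306.5,283,6)[:2]
for n,p in(("NR",A),("FR",B),("NL",C)):print(n,p,[(p-O)@f,(p-O)@y])
print("long",np.linalg.norm(B-A),np.arctan2(*(B-A)[::-1]),"short",np.linalg.norm(C-A),np.arctan2(-(C-A)[0],(C-A)[1]))
p=np.array([503.3,-76.8]);print("tcp fence",(p-O)@f,(p-O)@y)
# top: cup rim right/left at z~72 ; horn top
t=cv2.imread("pics/t8.png").astype(int)
for v in range(205,232,2):print(v,t[v,308:352,2])
```

```text
NR [ 501.5   -120.189] [np.float64(-183.6601715459843), np.float64(-42.22434975532637)]
FR [651.159 -84.102] [np.float64(-29.776625190763607), np.float64(-46.90975457807893)]
NL [476.011 -48.462] [np.float64(-189.31884345820998), np.float64(33.6903171712601)]
long 153.94744202502986 0.23661180636293835 short 76.12160538595325 0.3414524422327771
tcp fence -170.47394 -0.8462999999999973
205 [170 134 161 183 182 184 186 187 188 188 187 187 186 165 105  84  86  75  69  69  59  69  72  71  72  72  68  65  80  95 102 109 113 139 184 185 183 184 182 181 182 181 181 182]
207 [186 188 189 188 187 187 171 117  86  84  79  70  71  75  76  74  78  76  75  71  62  69  71  71  72  70  69 116 187 190 186 185 184 184 182 182 182 181 182 182 181 181 182 182]
209 [114  89  89  78  69  73  73  73  77  77  76  77  77  74  73  80  98 104 138 171 110  68  70  71  72  68  69 121 188 185 183 182 181 184 183 182 182 181 182 182 181 182 181 181]
211 [ 76  78  77  77  76  76  75  72  81  99 102 109 113 138 182 185 188 187 188 173 108  67  68  70  69  68  67 108 162 150 129 160 155 151 175 181 183 182 181 181 1
[... 1135 characters left out ...]
2 184 164 122 164 163 157 133  62 106 172 164 162 165 168 170 171 173 152 100  75  73  63  50  56  77  77  78  66  61  62  64  65  66  66  67  68  68  68]
227 [182 182 182 182 182 181 183 185 173 157 165 163 150 114  64 118 154  89  62  70  75  86  99 100 104 110 116 110  94  84  86  79  60  60  64  66  67  66  68  68  70  71  74  75]
229 [185 187 184 185 185 185 185 170 119 102 121 109 105 107 107 111 115 119 121 124 126 127 128 132 136 138 120  70  81  84  79  65  63  65  66  66  67  68  72  75  76  78  81  83]
231 [116 108 104 108 110 111 112 118 121 124 126 127 131 134 136 139 138 139 140 143 144 145 147 149 151 136  73  80  83  77  59  62  65  66  66  68  69  74  77  79  81  85  83  84]
```

Run:
```python
from h import *
f=np.array([.9646,.2639]);y=np.array([-.2639,.9646]);O=np.array([667.5,-31])
L=onz("top",313.2,217,12)[:2];R=onz("top",342.5,210.5,12)[:2]
for p in(L,R,(L+R)/2):print(p,(p-O)@f,(p-O)@y)
print(np.linalg.norm(L-R),np.arctan2(-(L-R)[0],(L-R)[1]))
# pad bottom/top now in t8
a,b=onz("top",308,213,7),onz("top",342,204,7);print(a,b)
```

```text
[642.46948344   2.13463816] -15.40020526027209 38.56722528781287
[659.31195812 -77.33611308] -20.126285441505438 -42.53499042499408
[650.89072078 -37.60073746] -17.763245350888763 -1.983882568590604
81.23588650238226 0.20884282726383632
[655.2430687   16.10859366   7.        ] [679.05961196 -76.77304793   7.        ]
```

Call:
{"fn": "play_rows", "kwargs": {"commands": [[[0,0,0],[0,1,1],1],[[0,0,0],[1.5,1.2,0],1],[[0,0,0],[2,1,0],1],[[0,0,0],[2,0.8,0],1],[[0,0,0],[2,0.7,0],1],[[0,0,0],[2,0.5,0],1],[[0,0,0],[2,0.5,0],1],[[0,0,0],[2,0.5,0],1],[[0,0,0],[0,0,0],1]]}}

```text
t: 18.1
tcp_pos: [518.8, -69.0, -5.9]
orientation: [0.0, 0.795, -0.606, -0.0]
wrist_force: [-1.5, -0.3, -1.0]
width: 23.1
```

Call:
{"fn": "play_rows", "kwargs": {"commands": [[[0,0,0],[2,0.5,0],1],[[0,0,0],[2,0.5,0],1],[[0,0,0],[2,0.5,0],1],[[0,0,0],[2,0.6,0],1],[[0,0,0],[2,0.5,0],1],[[0,0,0],[0,0,0],1],[[0,0,0],[0,0,0],1]]}}

```text
t: 18.98
tcp_pos: [525.8, -67.2, -5.9]
orientation: [0.002, 0.795, -0.607, -0.002]
wrist_force: [-9.8, -0.7, 4.0]
width: 22.9
```

Call:
{"fn": "play_rows", "kwargs": {"commands": [[[0,0,0],[2,0.5,0],1],[[0,0,0],[2,0.5,0],1],[[0,0,0],[2,0.6,0],1],[[0,0,0],[2,0.5,0],1],[[0,0,0],[0,0,0],1],[[0,0,0],[0,0,0],1]]}}

```text
t: 19.73
tcp_pos: [530.8, -65.9, -5.8]
orientation: [0.004, 0.795, -0.607, -0.004]
wrist_force: [-16.2, -3.3, 10.0]
width: 23.1
```

Run:
```python
from h import *
np.set_printoptions(precision=3,suppress=True,linewidth=220)
o=bot.observe();print(o["t"],o["tcp_pos"],o["orientation"],o["wrist_force"],o["wrist_torque"],o["width"])
f=np.array([.9646,.2639]);y=np.array([-.2639,.9646]);O=np.array([667.5,-31]);p=o["tcp_pos"][:2];print((p-O)@f,(p-O)@y)
t=snap("top","t9").astype(int);s=snap("side","s9").astype(int);t0=cv2.imread("pics/top0.png")[:,:,::-1].astype(int)
print("pad columns, R channel: before / now")
for u in(307,310,313,316):print(u,t0[196:222,u,0],"\n   ",t[196:222,u,0])
print("rows, plank left edge")
for v in range(203,224,2):print(v,t[v,304:352,0])
```

```text
19.725 [530.786 -65.855  -5.804] [ 0.004  0.795 -0.607 -0.004] [-16.163  -3.254  10.034] [-0.605  3.632  0.448] 23.13334011239036
-141.07309354529428 2.457534325038397
pad columns, R channel: before / now
307 [123 111  88  98 156 155 155 138 133 170 173 173 175 135  74  66  68  65  90 172 171 168 169 169 169 168] 
    [133 120  94 105 180 187 189 177  87  75  79  75  87 140 186 186 184 184 185 150 110 122 137 144 153 158]
310 [113 132 132 139 145 141 140 135 129 149 172 176 165  81  69  71  72  83 106 171 172 169 168 168 168 169] 
    [123 142 142 165 186 190 187  83  72  78  74  79 167 156 151 122 109 152 164 119 117 132 142 148 156 160]
313 [107 176 174 171 173 161  84 135 141 171 176 174  79  67  71  69  79 129 172 171 168 169 168 169 169 169] 
    [117 190 170 184 189 188  84  73  78  75  84 154 151 146 148 151 155 158 122 111 126 139 145 153 159 162]
316 [176 173 171 172 168 110 166 155 170 174 173  79  66  72  69  74 126 171 170 169 168 168 169 169 169 169] 
    [188 167 182 188 187  88  70  78  74  84 166 168 173 143 133 102  86  75 103 123 135 144 150 156 161 165]
rows, plank
[... 1488 characters left out ...]
7 150 109  81  82  78  61  65  66  68  68  69  72  74  78  80  82  83  83  82  83  82  82  83  83  82  81]
219 [141 142 143 144 145 146 148 149 152 153 154 155 156 157 159 159 160 160 161 163 165 168 152  86  79  84  78  62  65  66  67  67  70  72  77  80  82  82  83  82  83  83  83  83  82  84  83  82]
221 [154 157 157 158 159 159 160 162 161 162 164 165 165 166 166 167 169 169 170 171 173 172 146  76  80  80  65  64  65  69  67  68  71  74  79  82  84  83  83  82  83  83  82  82  83  83  84  82]
223 [164 164 166 167 166 167 168 169 170 170 172 172 173 172 174 174 174 175 175 175 178 177 149  71  78  84  78  63  65  68  68  69  70  74  78  84  84  83  82  82  82  83  83  83  83  83  83  82]
```

Run:
```python
from h import *
np.set_printoptions(precision=2,suppress=True,linewidth=220)
f=np.array([.9646,.2639]);y=np.array([-.2639,.9646]);O=np.array([667.5,-31])
for u,v in((308.6,209),(309.3,211),(310,213)):
  p=onz("top",u,v,12)[:2];print("left edge fence xy",(p-O)@f,(p-O)@y)
im=cv2.cvtColor(cv2.imread("pics/s9.png"),cv2.COLOR_BGR2RGB)
r,g,b=[im[:,:,i].astype(int) for i in range(3)]
m=((r-b)*100>42*r)&(r>40);roi=np.zeros_like(m);roi[195:305,310:400]=1;m&=roi
n,l,st,_=cv2.connectedComponentsWithStats(m.astype(np.uint8));i=1+np.argmax(st[1:,4])
cn=max(cv2.findContours((l==i).astype(np.uint8),0,1)[0],key=cv2.contourArea)
h=cv2.approxPolyDP(cv2.convexHull(cn),1.2,True)[:,0];print(h.tolist())
for q in h: 
  for z in(0,12,72):
    p=onz("side",q[0]+.0,q[1]+.3,z)[:2];print(q,z,(p-O)@f,(p-O)@y,end=" | ")
  print()
c=O+f*(15-33);
for z in(72,100,140,192):print(z,proj("side",[*c,z]),proj("top",[*c,z]))
gr=im.astype(int).sum(2)//3
for v in range(168,228,6):print(v,gr[v,346:374])
```

```text
left edge fence xy 9.579208202174577 44.31622728220079
left edge fence xy 3.6580869949641093 44.043959097548374
left edge fence xy -2.2524036903557367 43.77218720599397
[[362, 231], [368, 248], [367, 251], [339, 285], [312, 276], [312, 273], [345, 226]]
[362 231] 0 83.15398014987906 14.417649304944852 | [362 231] 12 67.48201930565078 7.422769372526287 | [362 231] 72 -10.877784915489908 -27.55163028956733 | 
[368 248] 0 20.028151407935756 -33.68221183868292 | [368 248] 12 5.153529747846188 -40.06954483182558 | [368 248] 72 -69.21957855260196 -72.00620979753835 | 
[367 251] 0 6.747160802012157 -37.042217018624555 | [367 251] 12 -7.959709330290517 -43.38710995446764 | [367 251] 72 -81.49405999180374 -75.1115746336838 | 
[339 285] 0 -151.94057254683534 -36.53567375601285 | [339 285] 12 -164.64306585965247 -42.88696481445958 | [339 285] 72 -228.15553242373815 -74.64342010669348 | 
[312 276] 0 -154.02463876615445 38.34501644994301 | [312 276] 12 -166.70080834283823 31.047911140397403 | [312 276] 72 -230.0816562262572 -5.437615407330014 | 
[312 273] 0 -143.7221240516413 44.208219009975 | [3
[... 803 characters left out ...]
 46  43  46  46  44]
192 [ 24 117 174 165 167 160 124  78  61  59  81  90  67 117 175 166 163 172 139  21  29  33  37  37  38  39  37  40]
198 [ 28 118 172 165 170 142  74  87  90  90  88  74 101 157 169 167 168 165 163 162 164 166 168 169 169 172 176 173]
204 [ 71 141 171 170 147  90  82  87  90  87  83  71 124 174 167 165 164 166 160 160 164 164 163 163 164 164 164 163]
210 [182 162 124  94  85  85  86  88  90  87  67 118 178 169 166 165 166 165 166 166 166 165 164 163 163 163 161 160]
216 [ 98  92  92  86  84  84  89  87  87  81  73  83  93  91  91  90  89  88  89  89  90  88  85  86  90 103 110 117]
222 [62 76 83 90 90 86 87 89 88 80 84 90 80 69 79 93 97 95 93 93 91 91 93 90 91 91 90 91]
```

The pad shift in the top view gives about 14.7 mm pressed. The holder is centred to about +2 mm and its edge is parallel to the fence. I hold still briefly, recheck, then hand in.

Call:
{"fn": "play_rows", "kwargs": {"commands": [[[0,0,0],[0,0,0],1],[[0,0,0],[0,0,0],1],[[0,0,0],[0,0,0],1],[[0,0,0],[0,0,0],1],[[0,0,0],[0,0,0],1],[[0,0,0],[0,0,0],1]]}}

```text
t: 20.58
tcp_pos: [530.8, -65.9, -5.8]
orientation: [0.004, 0.795, -0.607, -0.004]
wrist_force: [-16.4, -3.3, 10.1]
width: 23.0
```

Run:
```python
from h import *
np.set_printoptions(precision=2,suppress=True,linewidth=200)
o=bot.observe();print(o["t"],o["tcp_pos"],o["orientation"],o["wrist_force"],o["width"],abs(o["joint_vel"]).max())
t=snap("top","t10").astype(int);a=cv2.imread("pics/t9.png")[:,:,::-1].astype(int)
for u in(310,316):print(a[196:210,u,0],t[196:210,u,0])
s=snap("side","s10").astype(int).sum(2)//3
for v in(192,204):print(s[v,346:362])
```

```text
20.575 [530.76 -65.87  -5.82] [ 0.    0.79 -0.61 -0.  ] [-16.42  -3.29  10.05] 22.962117120332117 0.0016000016767921627
[123 142 142 165 186 190 187  83  72  78  74  79 167 156] [122 142 142 164 186 190 187  85  73  78  74  79 167 156]
[188 167 182 188 187  88  70  78  74  84 166 168 173 143] [188 166 182 187 187  88  72  77  74  84 167 167 173 143]
[ 23 118 172 165 168 160 124  77  59  57  82  90  69 117 174 166]
[ 71 143 171 168 148  91  81  87  88  90  82  71 124 174 165 165]
```

```bash
python3 -c "
from workcell import bot
print(bot.close_job())"
```

```text
the job is handed in; nothing more can be done
None
```

I handed the job in at about 20.6 s. The shoehorn stands free in the holder's slot, and the arm is still gripping the block and pushing the holder squarely against the pad. No verdict is reported.

**What I did:** I lifted the shoehorn out of the old stand, stood it in the holder's slot and let go. I then gripped the block, aligned and centred the holder in front of the pad, and pressed it in.

**Last checks:**
- **Pad travel:** about 14.7 mm from the top view and about 14 mm from the arm's position, so roughly 8.5 to 9 N.
- **Centring:** about +1 mm from the side view and +4 mm from the top view.
- **Squareness:** the holder's edge looked parallel to the fence in the side view.
- **Steadiness:** nothing moved during the 0.85 s hold before hand-in, and the grip width stayed at 23 mm.
- **Shoehorn:** upright within roughly 0.05 rad, and the gripper is well clear of it.

**What failed or disagreed:**
- **Missed grip:** my first grip on the block closed on nothing. The fingertips sit about 35 mm higher than the reported tool position, so I went lower and gripped again.
- **Extra wrist force:** the wrist reads about 16 N along the push and 10 N upward. I put the extra over the spring force down to shelf friction from the arm pressing the holder down slightly.
- **Shoehorn offset:** in the side view the shoehorn appears about 5 mm to one side of the slot's computed centre, more than the slot's 3.5 mm play but inside the 15 mm limit.

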